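# Set a sensor probe at mid-bore in a flow-meter body and hold it for clamping

### The job

Slide the flow-meter body along its nest up against the stop fork and keep it pressed firmly there until the spring plunger has popped fully up behind it. Then take the sensor probe (the one with the rectangular head, not the round-headed plug) out of the stand, turn it so that the long side of its head runs along the pipe, and lower its rod down through the port without touching the meter until the tip is at the middle of the pipe's bore. Finish while still holding the probe there, upright, centred in the port and hanging free of the meter, ready for a colleague to clamp it; leave the things lying around where they are.

Things in the scene. Friction and masses are not known exactly. Their poses are not given: they have to be found in the camera images.
- meter: Flow-meter body, loose, 0.9 kg: steel round body 70 mm in diameter, 70 mm long, lying on a machined flat; 50 mm bore level along own x. Its hexagonal port boss (32 mm across flats, two flats facing +-y) stands 28 mm above the round top: grip it there across these flats to slide it. Origin: centre of the underside; bore axis at 29 mm, round top at 64 mm, boss top at 92 mm.
- port_mouth (a point): Centre of the port's mouth, at the top of the boss. The port is a 19 mm hole straight down (own -z), 39 mm long, opening into the bore.
- bore_centre (a point): Point on the bore axis right below the port, 63 mm under port_mouth: where the probe's tip has to be.
- nest: Fixed aluminium nest: base plate 200 x 120 x 12 mm, white bed 44 mm wide, top 22 mm above the desk, two plastic-lined side guides (tops 56 mm above the desk, 74 mm apart) between which the meter slides along the nest's x. +x points to the stop. Origin: on the desk, under where the meter's origin comes when fully against the stop. The meter starts 16 to 34 mm short of it and slides with some 3 N.
- stop: Fixed fork of two steel uprights (14 x 14 mm, 62 mm apart centre to centre, tops 78 mm above the desk) at the nest's far end. Origin: middle of the fork in y, on the face that the meter's end comes against, 12 mm above the desk. +x points away from the meter.
- plunger (a joint): Spring plunger, a steel pin 8 mm in diameter in the bed, at nest x = -41.5 mm, y = 0. Value: its rise in m; about 0 while the meter lies over it, 0.0125 fully up. It is pushed up with 2 to 3 N and takes about 0.3 s; it can rise only when the meter is within about 2.5 mm of the stop, and then stands behind the meter's near end. It rises before the meter quite touches the stop.
- probe: Sensor probe, loose, 0.22 kg, hanging upright in either hole of the stand: steel rod 10 mm in diameter, 100 mm long; above it a collar 30 mm in diameter, 4 mm thick; then a rectangular aluminium head 40 mm (own x, long side) by 24 mm (own y), 46 mm tall, with a round connector 14 mm wide, 11 mm tall on top. Origin: the rod's tip (lowest point), own z up the rod.
- probe_head (a point): Centre of the probe's rectangular head, on the rod's axis 127 mm above the tip; grip it here across the 24 mm width.
- plug: Blanking plug, loose, to be left in the stand: the same rod and collar, but a round head 28 mm in diameter and 34 mm tall. Origin: the rod's tip.
- stand: Fixed grey stand, 80 x 190 mm foot, top plate 60 x 190 mm at 115 mm height with two 16 mm holes 100 mm apart along own y, 15 mm deep; the rods hang through, their tips 15 mm above the desk. Origin: centre of its foot on the desk.
- housing: Blue transmitter housing, loose bystander, a round can 82 mm in diameter and 92 mm tall. Origin: centre of its underside.
- multimeter: Orange and black multimeter, loose bystander, 175 x 85 x 51 mm, lying on its back. Origin: centre of its underside.
- tray: White parts tray with screws, loose bystander, 110 x 150 x 35 mm. Origin: centre of its underside.
Things that resemble listed ones, but are neither listed nor needed, are in the scene too. Leave any brown or yellow look-alike of the probe alone.

How it is judged (in metres and radians):
On the way, in this order (a step that is already met when the one before it is completed fails the run):
1. the meter is pressed against the stop with the plunger up behind it (contact force between meter and stop above 2 N and value of joint plunger above 0.01 m), for 0.2 s.
2. the probe's rod is down through the port with its tip in the bore, free of the meter (horizontal distance between probe and port_mouth below 0.005 m and z of probe in the frame of bore_centre below 0.015 m and contact force between probe and meter below 0.3 N), for 0.2 s.
At the end, for the whole second after the job is handed in: Probe held still in the fingers, off the meter: tip within 6 mm in height and 3.5 mm sideways of the bore centre, head within 5 mm, tilt under 0.05 rad, head along the pipe within 0.14 rad; meter on the bed within 4 mm of the stop, plunger up over 10 mm (z of probe in the frame of bore_centre between -0.006 and 0.006 m and horizontal distance between probe and bore_centre below 0.0035 m and x of probe_head in the frame of port_mouth between -0.005 and 0.005 m and y of probe_head in the frame of port_mouth between -0.005 and 0.005 m and angle between probe's own z axis and vertical below 0.05 rad and angle between the x axis of probe and the x axis of meter, either way round below 0.14 rad and contact force between probe and meter below 0.3 N and contact force between the fingers and probe above 2 N and linear speed of probe below 0.01 m/s and value of joint plunger above 0.01 m and x of meter in the frame of nest between -0.004 and 0.003 m and z of meter in the frame of nest below 0.025 m and angle between meter's own z axis and vertical below 0.04 rad); the arm keeps its last pose, push and grip.
It fails at once if the probe touches the meter (contact force between probe and meter above 0.5 N).
It fails at once if a bystander is knocked about (housing, multimeter or tray moved more than 20 mm, the plug more than 15 mm) (distance of any of housing, multimeter, tray from where it was at the start of the episode above 0.02 m or distance of plug from where it was at the start of the episode above 0.015 m).
It also fails if it takes over 64 s, if anything falls off the work surface, if the arm or the gripper's body presses on something with over 40 N, if the wrist force passes 120 N, or if a joint passes its speed limit or range.

### The arm

A 6-joint arm with a two-finger parallel gripper is mounted at the origin on the work surface. World frame = base frame: x ahead of the robot, y to its left, z up, the work surface at z = 0. Lengths are in mm, angles in rad, forces in N, time in s.
With the tool pointing down it reaches from about 275 to 750 mm from the base axis. Payload 10.2 kg.
Tool frame: the origin (TCP) lies on the centre line of the jaws, within the pads' length; the fingertips stand 19 mm ahead of it and the grasp point (between the pads) is the TCP; z points along the fingers, y is the line along which they close (so a half turn about z gives the same grasp; the last joint's range is limited). The gripper opens to 85 mm and grips with 20 to 120 N. Pads are 22 mm wide; open, the fingers measure 114 mm over their backs; the gripper's body (76 mm by 85 mm) begins 54 mm behind the grasp point. The pads swing forward as they close: fully open they stand 13 mm farther back than shut.
Start: joints at [-1.513, 0.313, 1.498, -0, 1.331, -0.223], TCP at [145.477, -504.448, 221.794] pointing down, gripper open.
Joint ranges: [-2.94, 2.94], [-0.97, 2.17], [0.19, 2.56], [-1.23, 4.37], [0.02, 3.11], [-2.88, 2.88]. Speed limits (rad/s): [2.39, 2.39, 3.01, 3.14, 3.14, 3.14].

### API

Orientations are given as a unit quaternion [w, x, y, z].
In Python, from rig import sense, capture, finish_job, regions_of, mark_of gives the robot as it stands.
- The arm moves only by the tool jog_arm, never from a script. Its argument "series" is text: rows parted by semicolons, each of 7 numbers parted by spaces: the shift along the tool's x, y, z in units of 0.4 m (1.0 is 0.4 m), then the turn, a rotation vector about the tool's x, y, z in units of pi/2 rad (1.0 is pi/2 rad), then the opening, from -1 (shut) to 1 (fully open). A call has 1 to 20 rows; each row is the pose to reach, as a shift and turn from the pose commanded when the call began, along the tool's axes at that moment; what a row does not reach only later rows make up. A row lasts 1/8 s, in which the tool goes at most 62.5 mm and 10.7 degrees, less where a joint would pass 70% of its speed; a pose out of reach is approached as far as the arm can. A call with a number of a shift or a turn outside -1 to 1 is refused whole. A call with a gripper value outside its range is refused whole. The fingers move at their own pace and stop on an object; "grip_force" is the grip in N (left out, the last holds). Time passes only in rows, so rows that repeat a pose let the fingers close. It gives the time, the measured TCP pose, the force, the opening and the grip force at its end, in the units of the state.
- sense(): the state, without advancing time (a new reading comes with each control period).
- capture(name): name is "scene" or "top" or "wrist"; returns a dict with "img" (384x512x3 uint8, red, green, blue), "intrinsics" (3x3 intrinsics, pixels), "R" (3x3) and "t" (3): a world point X has camera coordinates R X + t. Camera axes: x right, y down, z forward; pixel columns grow to the right and rows downward; lengths in mm; the calibration is good to about 2 mm. A picture is of the moment at which its call begins. There is no depth.
- finish_job(): hands the job in; it is judged then, once.
Trained networks look in a picture, given as the dict that the camera call returned (one of the last four; its "shot" number tells which), for a name from the list of things; names that differ only in an ending like _2 or _b are one class to them, and where a whole thing is asked for, a point or a joint stands for the part that bears it (a point fixed in the world has none). Each returns a list of dicts, best first, with "confidence" (0 to 1); they miss things now and then, are a little off and sometimes report something else, mostly with a low value. They report only what shows in the picture. A call takes as long as a camera call. They do not tell look-alikes from the thing itself.
- regions_of(label, picture): "region" (384x512 bool, what is visible of it) and "point" ([row, column] in pixels, amid what is visible of it).
- mark_of(label, picture): "point" ([row, column] in pixels: a listed point, or the origin of a listed thing).
The state is a dict: "time_s": time; "joints": joint angles; "dq": joint speeds; "tau": joint torques, N m; "eef_pos": TCP position; "ee_rot": TCP orientation; "force": force on the tool from outside, world axes, zero at the start; "wrist_torque": the same for the moment, N m; "grip_width": opening from 0.0 (shut) to 1.0 (fully open); "grip_force": force on a finger pad.
Only numpy, scipy, OpenCV 4.12 (cv2) and the standard library are available. Lean on these libraries where they do the work, as an engineer would, in place of code of your own. Each camera call takes 0.05 s, during which the arm holds its last target. There are 200 camera calls.

## Working session

There is one attempt and no reset: what is moved stays moved. The work goes in short steps, Python scripts to look and compute and a tool call to move; the robot and the scene stay as the last step left them, time stands still between calls to the robot, and variables do not carry over. Pictures are saved under pics/ and viewed, at most 10 in all, crops included, and the job is handed in when it is done.

Besides the shell and the picture viewer there is one more tool, called after "Call:" by a JSON object that holds its "fn" and its "kwargs", one argument or row to a line. jog_arm: Moves the arm, as the interface text tells. Shifts and turns lie within -1 to 1; 1 stands for 0.4 m of shift or pi/2 rad of turn. Its arguments: {"type":"object","properties":{"series":{"type":"string"},"grip_force":{"type":"number"}},"required":["series"]}

```bash
mkdir -p pics
cat > h.py <<'E'
import numpy as np, cv2
from rig import *
def save(c,n): cv2.imwrite('pics/'+n,c['img'][:,:,::-1])
def ray(c,p):
    K=np.array(c['intrinsics']);R=np.array(c['R']);t=np.array(c['t'])
    d=R.T@np.linalg.solve(K,[p[1],p[0],1.]); return -R.T@t,d/np.linalg.norm(d)
def atz(c,p,z):
    o,d=ray(c,p); return o+d*(z-o[2])/d[2]
def tri(l):
    A=0;b=0
    for c,p in l:
        o,d=ray(c,p);P=np.eye(3)-np.outer(d,d);A=A+P;b=b+P@o
    X=np.linalg.solve(A,b)
    return X,[float(np.linalg.norm(np.cross(X-o,d))) for o,d in (ray(c,p) for c,p in l)]
def proj(c,X):
    q=np.array(c['intrinsics'])@(np.array(c['R'])@np.array(X,float)+np.array(c['t']));return q[1]/q[2],q[0]/q[2]
E
python3 - <<'E'
from h import *
np.set_printoptions(precision=1,suppress=True)
s=sense();print(s['eef_pos'],s['ee_rot'],s['time_s'])
cs={n:capture(n) for n in('scene','top','wrist')}
for n,c in cs.items(): save(c,n+'.png');print(n,-np.array(c['R']).T@np.array(c['t']))
for l in ['port_mouth','meter','nest','stop','probe_head','probe','plug','stand','housing','multimeter','tray']:
    for n in ('scene','top','wrist'):
        print(l,n,[(np.round(m['point']).tolist(),round(m['confidence'],2)) for m in mark_of(l,cs[n])[:3]])
cv2.imwrite('pics/st.png',cv2.resize(np.hstack([cs['scene']['img'],cs['top']['img']])[:,:,::-1],(800,300)))
E
```

```text
[ 145.5 -504.2  221.2] [-0.   1.   0.1  0. ] 0.0
scene [1595.9  317.9  929.1]
top [ 488.6   27.6 1540.8]
wrist [ 207.8 -485.4  374.7]
port_mouth scene [([166.0, 229.0], 0.57)]
port_mouth top []
port_mouth wrist []
meter scene [([192.0, 228.0], 0.91), ([188.0, 230.0], 0.3)]
meter top [([211.0, 283.0], 0.68)]
meter wrist []
nest scene [([203.0, 225.0], 0.69), ([188.0, 225.0], 0.36)]
nest top [([201.0, 284.0], 0.84)]
nest wrist []
stop scene [([205.0, 219.0], 0.68)]
stop top [([194.0, 287.0], 0.56)]
stop wrist []
probe_head scene [([163.0, 163.0], 0.68), ([163.0, 356.0], 0.64), ([190.0, 343.0], 0.57)]
probe_head top [([208.0, 133.0], 0.67), ([199.0, 171.0], 0.65), ([165.0, 170.0], 0.53)]
probe_head wrist []
probe scene [([226.0, 378.0], 0.86), ([249.0, 334.0], 0.6), ([269.0, 395.0], 0.24)]
probe top [([168.0, 176.0], 0.67), ([201.0, 178.0], 0.49), ([209.0, 146.0], 0.46)]
probe wrist []
plug scene [([193.0, 226.0], 0.73), ([210.0, 309.0], 0.66)]
plug top [([209.0, 203.0], 0.55)]
plug wrist []
stand scene [([217.0, 321.0], 0.73)]
stand top [([202.0, 191.0], 0.82)]
stand wrist []
housing scene [([259.0, 256.0], 0.65), ([202.0, 229.0], 0.38)]
housing top [([141.0, 234.0], 0.87)]
housing wrist []
multimeter scene [([160.0, 160.0], 0.72)]
multimeter top [([245.0, 366.0], 0.81), ([161.0, 129.0], 0.6)]
multimeter wrist []
tray scene [([270.0, 394.0], 0.84), ([209.0, 304.0], 0.49)]
tray top [([158.0, 132.0], 0.84)]
tray wrist []
```

View pics/scene.png

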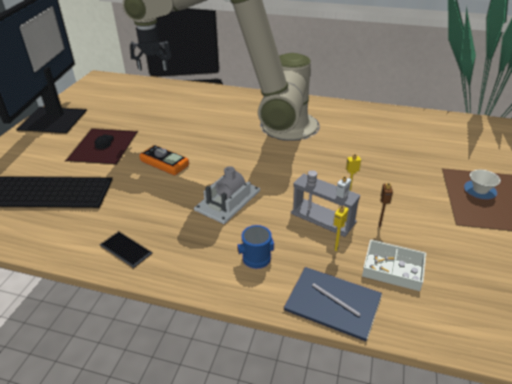

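View pics/top.png

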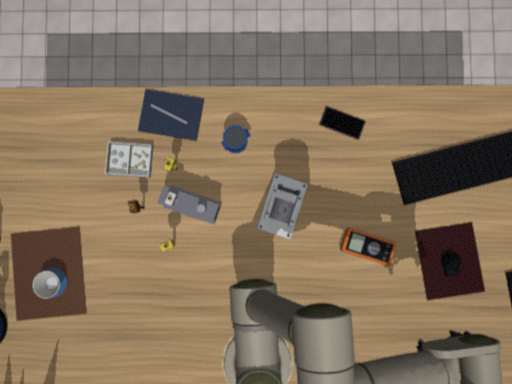

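The scene view shows the nest and meter near (195,228) and the stand near (205,325). Its silver probe is at (186,344), with yellow and brown look-alikes around it. In the top view the meter is at (208,283), the probe head at (199,171) and the plug at (209,203). The nest's stop end points up-image, which is +x.

Run:
```python
from h import *
from scipy.spatial.transform import Rotation as Ro
np.set_printoptions(precision=3,suppress=True)
s=sense();q=s['ee_rot'];R=Ro.from_quat([q[1],q[2],q[3],q[0]]).as_matrix();print(R)
c=capture('top');w=capture('wrist');d=capture('scene')
Rc=np.array(w['R']);tc=-Rc.T@np.array(w['t']);print('cam in tool',R.T@(tc-s['eef_pos']),'\n',R.T@Rc.T,w['intrinsics'])
for n,p,z in [('nestA',(235,275),12),('stopmid',(189,290),78),('nest',(201,284),0),('meter',(211,283),22),('probehd',(199,171),162),('plug',(209,203),155),('y1',(163,170),150),('y2',(245,167),150),('br',(206,134),150),('housing',(141,234),0),('mm',(245,366),0),('tray',(158,132),0),('stand',(202,191),0)]: print(n,atz(c,p,z))
print(tri([(c,(199,171)),(d,(186,344))]),tri([(c,(209,203)),(d,(180,312))]))
print(atz(d,(192,228),22),atz(d,(166,229),114))
```

```text
[[ 0.961  0.277 -0.   ]
 [ 0.277 -0.961 -0.   ]
 [-0.     0.    -1.   ]]
cam in tool [  65.13    -1.008 -153.405] 
 [[-0.001 -0.966 -0.257]
 [ 1.    -0.001  0.001]
 [-0.001 -0.257  0.966]] [[282.452   0.    258.555]
 [  0.    282.452 190.364]
 [  0.      0.      1.   ]]
nestA [428.863 -63.554  12.   ]
stopmid [ 582.609 -110.281   78.   ]
nest [545.911 -96.401   0.   ]
meter [510.891 -90.913  22.   ]
probehd [547.298 268.587 162.   ]
plug [515.97  169.365 155.   ]
y1 [661.698 274.728 150.   ]
y2 [404.059 282.091 150.   ]
br [526.181 387.006 150.   ]
housing [757.099  77.07    0.   ]
mm [ 393.249 -377.522    0.   ]
tray [698.553 435.004   0.   ]
stand [543.507 227.098   0.   ]
(array([547.758, 273.92 , 143.556]), [2.1056710511716696, 2.105671051171676]) (array([515.938, 176.019, 122.893]), [3.4190462806660196, 3.4190462806659068])
[515.454 -89.896  22.   ] [498.349 -87.805 114.   ]
```

Call:
{"fn": "jog_arm", "kwargs": {
  "series": "1 -0.83 -0.28 0 0 0.36 1;1 -0.83 -0.28 0 0 0.36 1;1 -0.83 -0.28 0 0 0.36 1;1 -0.83 -0.28 0 0 0.36 1;1 -0.83 -0.28 0 0 0.36 1;1 -0.83 -0.28 0 0 0.36 1;1 -0.83 -0.28 0 0 0.36 1;1 -0.83 -0.28 0 0 0.36 1;1 -0.83 -0.28 0 0 0.36 1;1 -0.83 -0.28 0 0 0.36 1;1 -0.83 -0.28 0 0 0.36 1;1 -0.83 -0.28 0 0 0.36 1;1 -0.83 -0.28 0 0 0.36 1"
}}

```text
time_s: 3.58
eef_pos: [437.5, -75.2, 333.7]
ee_rot: [0.0, 0.99, -0.143, -0.0]
force: [0.2, 0.5, -0.1]
grip_width: 0.998
grip_force: 0.0
```

Run:
```python
from h import *
np.set_printoptions(precision=1,suppress=True)
s=sense();print(s['eef_pos'],s['ee_rot'],s['time_s'],s['force'])
c=capture('wrist')
for l,z in [('port_mouth',114),('meter',22),('nest',0),('stop',12)]:
    for m in mark_of(l,c)[:2]: print(l,np.round(m['point']),m['confidence'],atz(c,m['point'],z))
cv2.imwrite('pics/w1.png',cv2.resize(c['img'][:,:,::-1],(800,600),interpolation=cv2.INTER_CUBIC))
```

```text
[437.5 -75.2 333.7] [ 0.   1.  -0.1 -0. ] 3.575 [ 0.2  0.5 -0.1]
port_mouth [104. 250.] 0.92 [515.7 -85.9 114. ]
meter [109. 252.] 0.62 [511.4 -86.4  22. ]
nest [ 88. 249.] 0.6 [546.  -90.2   0. ]
stop [ 64. 249.] 0.77 [ 577.3 -100.7   12. ]
```

View pics/w1.png

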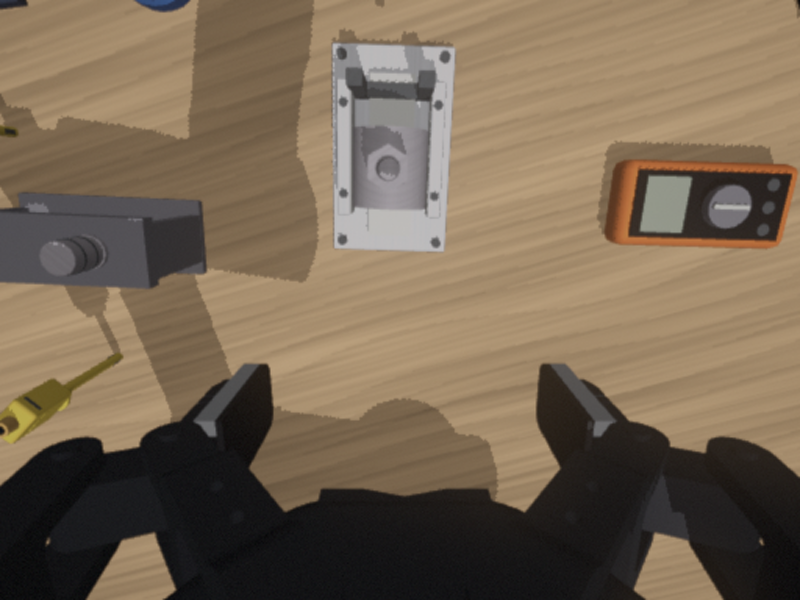

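The wrist view shows the nest nearly aligned with the image. In this 800-wide picture its plate corners are (332,43), (455,43), (445,250) and (334,248), and the port mouth is at (388,167).

```bash
cat >> h.py <<'E'
from scipy.spatial.transform import Rotation as Ro
def toolR(s): q=s['ee_rot']; return Ro.from_quat([q[1],q[2],q[3],q[0]]).as_matrix()
E
python3 - <<'E'
from h import *
np.set_printoptions(precision=3,suppress=True)
s=sense();R=toolR(s);print(R,s['eef_pos'])
c=capture('wrist')
P=[atz(c,(v*.64,u*.64),12) for u,v in[(332,43),(455,43),(445,250),(334,248)]];print(np.array(P))
y=lambda a,b:np.arctan2((a-b)[1],(a-b)[0])
print(y(P[0],P[3]),y(P[1],P[2]),y(P[0],P[1])-np.pi/2,y(P[3],P[2])-np.pi/2,[np.linalg.norm(P[i]-P[i-1]) for i in range(4)],np.mean(P,0))
G=[atz(c,(v*.64,u*.64),56) for u,v in[(344,80),(344,215),(441,98),(436,216)]];print(np.array(G))
pm=atz(c,(167*.64,388*.64),114);print(pm,R.T@(pm-s['eef_pos']))
for k in range(3):
  c=capture('wrist');print([atz(c,m['point'],114) for m in mark_of('port_mouth',c)[:1]])
c=capture('top');print([(m['point'],atz(c,m['point'],114)) for m in mark_of('port_mouth',c)[:1]])
E
```

```text
[[ 0.96  -0.281  0.   ]
 [-0.281 -0.96  -0.   ]
 [ 0.     0.    -1.   ]] [437.745 -74.765 333.787]
[[ 642.526  -61.811   12.   ]
 [ 609.021 -175.829   12.   ]
 [ 417.367 -114.411   12.   ]
 [ 453.349    0.232   12.   ]]
-0.31690860655591613 -0.3101241968572514 -0.2858129415267028 -0.304129480178019 [np.float64(199.09129807809), np.float64(118.83911901807643), np.float64(201.25525770275814), np.float64(120.15686716314342)] [530.566 -87.955  12.   ]
[[ 598.179  -65.35    56.   ]
 [ 485.219  -27.815   56.   ]
 [ 559.376 -144.659   56.   ]
 [ 459.307 -112.572   56.   ]]
[513.584 -82.825 114.   ] [ 75.044 -13.592 219.787]
[array([512.294, -84.982, 114.   ])]
[array([514.676, -86.793, 114.   ])]
[array([515.68 , -86.389, 114.   ])]
[([211.3, 281.0], array([508.599, -77.303, 114.   ]))]
```

Call:
{"fn": "jog_arm", "kwargs": {
  "series": "0.19 -0.032 0.3 0 0 0.017 1;0.19 -0.032 0.35 0 0 0.017 1;0.19 -0.032 0.42 0 0 0.017 1;0.19 -0.032 0.42 0 0 0.017 1;0.19 -0.032 0.42 0 0 0.017 1"
}}

```text
time_s: 4.9
eef_pos: [514.9, -83.9, 168.3]
ee_rot: [0.0, 0.988, -0.155, 0.001]
force: [0.9, -1.3, 0.1]
grip_width: 1.001
grip_force: 0.0
```

Run:
```python
from h import *
np.set_printoptions(precision=3,suppress=True)
s=sense();R=toolR(s);print(R[:,0],s['eef_pos'],s['force'])
for k in range(3):
  c=capture('wrist')
  for m in mark_of('port_mouth',c)[:1]:
    p=atz(c,m['point'],114);print(m['point'],m['confidence'],p,R.T@(p-s['eef_pos']))
cv2.imwrite('pics/w2.png',cv2.resize(c['img'][:,:,::-1],(800,600),interpolation=cv2.INTER_CUBIC))
```

```text
[ 0.952 -0.306  0.003] [514.933 -83.947 168.282] [ 0.855 -1.308  0.119]
[203.6, 258.8] 0.94 [514.23  -83.159 114.   ] [-1.077 -0.55  54.279]
[203.3, 261.7] 0.96 [513.874 -85.432 114.   ] [-0.72   1.723 54.281]
[204.8, 259.9] 0.89 [513.053 -83.667 114.   ] [-2.043  0.294 54.276]
```

View pics/w2.png

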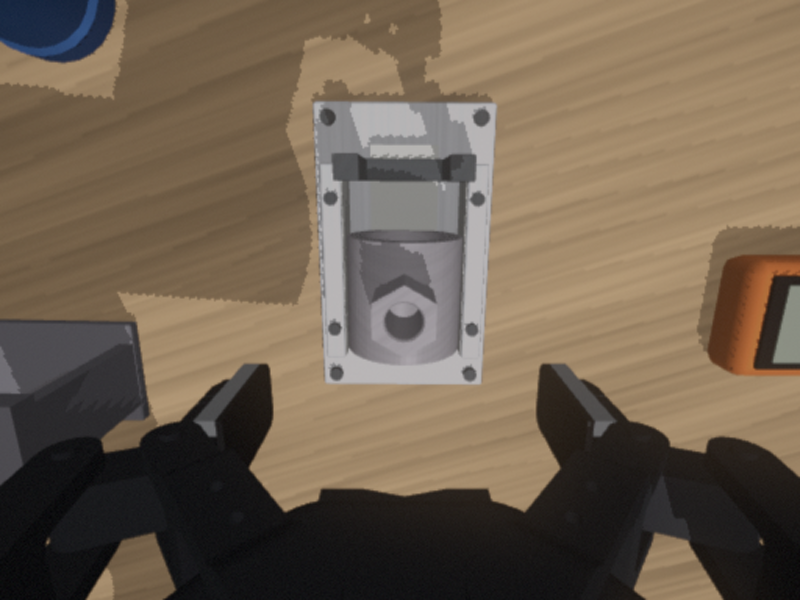

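The wrist view shows the port mouth at (404,319), centred between the open fingers and aligned with them.

Call:
{"fn": "jog_arm", "kwargs": {
  "series": "-0.002 0 0.1 0 0 0 1;-0.002 0 0.155 0 0 0 1;-0.002 0 0.155 0 0 0 1;-0.002 0 0.155 0 0 0 -0.2;-0.002 0 0.155 0 0 0 -1;-0.002 0 0.155 0 0 0 -1;-0.002 0 0.155 0 0 0 -1;-0.002 0 0.155 0 0 0 -1;-0.002 0 0.155 0 0 0 -1;-0.002 0 0.155 0 0 0 -1",
  "grip_force": 40
}}

```text
time_s: 6.45
eef_pos: [513.9, -83.6, 104.2]
ee_rot: [0.0, 0.988, -0.155, 0.001]
force: [1.4, -1.4, 4.6]
grip_width: 0.0
grip_force: 2.5
```

Run:
```python
from h import *
np.set_printoptions(precision=3,suppress=True)
s=sense();print(s['eef_pos'],s['force'],s['grip_width'],s['grip_force'])
c=capture('wrist');d=capture('scene');t=capture('top')
print([(m['point'],m['confidence'],atz(d,m['point'],114)) for m in mark_of('port_mouth',d)])
a=cv2.resize(c['img'][150:384,80:432],(530,352));b=cv2.resize(d['img'][140:230,170:270],(391,352),interpolation=cv2.INTER_CUBIC)
cv2.imwrite('pics/g1.png',cv2.resize(np.hstack([a,b])[:,:,::-1],(798,305)))
```

```text
[513.902 -83.581 104.163] [ 1.403 -1.361  4.582] 0.0004339052636202676 2.5147091882536188
[([168.5, 230.5], 0.65, array([510.087, -78.926, 114.   ]))]
```

View pics/g1.png

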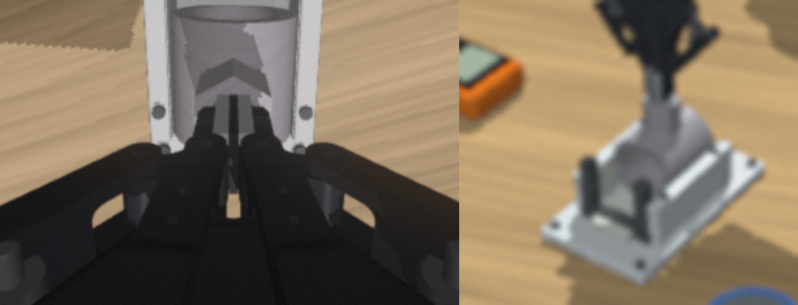

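Run:
```python
from h import *
np.set_printoptions(precision=1,suppress=True)
s=sense();R=toolR(s);c=capture('wrist');e=np.array(s['eef_pos'])
ux=R[:,0]
for n,X in [('tip85',e-[0,0,19]),('tcp',e),('mouth',e+[0,0,10]),('boss front vertex top',e+ux*18.5+[0,0,10]),('boss front base',e+ux*18.5-[0,0,18]),('tip if z114',e+[0,0,10]),('pad front edge tip',e+ux*11-[0,0,19])]: 
    r=np.array(proj(c,X)); print(n,r,'in crop',(r-[150,80])[::-1]*1.304)
im=c['img'][185:285,190:330]
cv2.imwrite('pics/g2.png',cv2.resize(im[:,:,::-1],(798,570),interpolation=cv2.INTER_CUBIC))
```

```text
tip85 [218.4 259.8] in crop [234.4  89.3]
tcp [229.9 259.9] in crop [234.6 104.2]
mouth [237. 260.] in crop [234.7 113.5]
boss front vertex top [204.9 260. ] in crop [234.7  71.6]
boss front base [191.3 259.8] in crop [234.4  53.9]
tip if z114 [237. 260.] in crop [234.7 113.5]
pad front edge tip [202.2 259.8] in crop [234.4  68.1]
```

View pics/g2.png

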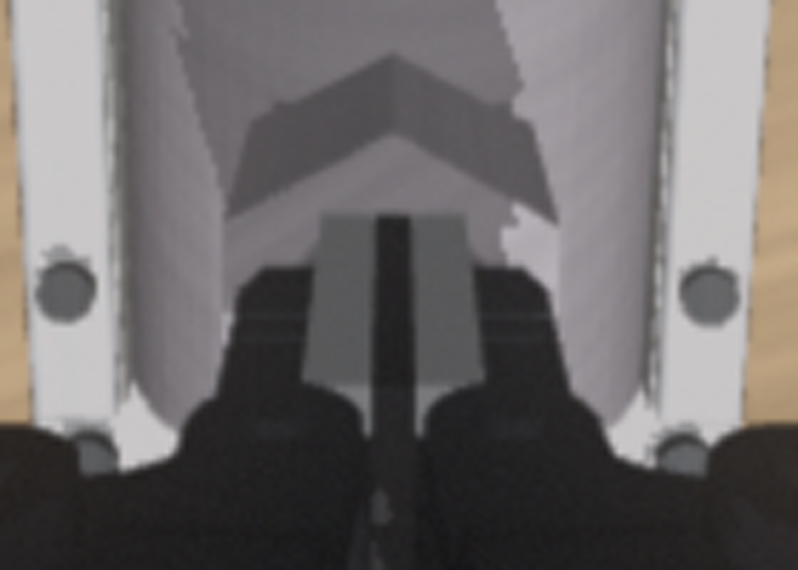

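Reading the picture: the shut fingers lie over the boss top, with their front edge at about (395,215) and the boss's front vertex at (395,135). The pads evidently sit about 29 mm further back than the stated TCP. The pixel scale of the open and the shut fingers agrees with that, as does the light contact force. I'll reopen, go about 27 mm lower and close again.

Call:
{"fn": "jog_arm", "kwargs": {
  "series": "-0.002 0 0 0 0 0 1;-0.002 0 0 0 0 0 1;-0.002 0 0 0 0 0 1;-0.002 0 0 0 0 0 1;-0.002 0 0 0 0 0 1;-0.002 0 0.04 0 0 0 1;-0.002 0 0.067 0 0 0 1;-0.002 0 0.067 0 0 0 1;-0.002 0 0.067 0 0 0 0;-0.002 0 0.067 0 0 0 -1;-0.002 0 0.067 0 0 0 -1;-0.002 0 0.067 0 0 0 -1;-0.002 0 0.067 0 0 0 -1;-0.002 0 0.067 0 0 0 -1",
  "grip_force": 40
}}

```text
time_s: 8.45
eef_pos: [513.0, -83.2, 77.4]
ee_rot: [0.0, 0.988, -0.155, 0.0]
force: [-1.0, 1.2, 5.6]
grip_width: 0.368
grip_force: 40.6
```

Call:
{"fn": "jog_arm", "kwargs": {
  "series": "0.015 0 0 0 0 0 -1;0.03 0 0 0 0 0 -1;0.04 0 0 0 0 0 -1;0.04 0 0 0 0 0 -1"
}}

```text
time_s: 8.95
eef_pos: [527.7, -88.0, 77.4]
ee_rot: [-0.0, 0.988, -0.155, -0.001]
force: [-4.2, 3.1, 8.8]
grip_width: 0.365
grip_force: 41.0
```

Run:
```python
from h import *
np.set_printoptions(precision=1,suppress=True)
s=sense();R=toolR(s);print(s['eef_pos'],R.T@np.array(s['force']),s['tau'])
c=capture('wrist')
for m in mark_of('stop',c)[:1]: print(m['point'],m['confidence'],R.T@(atz(c,m['point'],12)-s['eef_pos']))
for m in mark_of('nest',c)[:1]: print(m['point'],m['confidence'],R.T@(atz(c,m['point'],0)-s['eef_pos']))
```

```text
[527.7 -88.   77.4] [-5.  -1.6 -8.8] [ -0.5 -40.9 -21.6   0.1  -1.1  -0. ]
[135.5, 259.9] 0.83 [49.8  0.3 65.4]
```

Call:
{"fn": "jog_arm", "kwargs": {
  "series": "0.01 0 0 0 0 0 -1;0.02 0 0 0 0 0 -1;0.027 0 0 0 0 0 -1;0.032 0 0 0 0 0 -1;0.032 0 0 0 0 0 -1"
}}

```text
time_s: 9.72
eef_pos: [540.2, -92.0, 77.4]
ee_rot: [0.0, 0.988, -0.155, -0.0]
force: [-2.1, 0.8, 6.2]
grip_width: 0.363
grip_force: 41.9
```

Call:
{"fn": "jog_arm", "kwargs": {
  "series": "0.005 0 0 0 0 0 -1;0.01 0 0 0 0 0 -1;0.01 0 0 0 0 0 -1"
}}

```text
time_s: 10.1
eef_pos: [543.2, -93.0, 77.5]
ee_rot: [-0.0, 0.988, -0.155, -0.001]
force: [-7.4, 2.8, 11.1]
grip_width: 0.366
grip_force: 42.4
```

Call:
{"fn": "jog_arm", "kwargs": {
  "series": "0.005 0 0 0 0 0 -1;0.01 0 0 0 0 0 -1;0.01 0 0 0 0 0 -1"
}}

```text
time_s: 10.48
eef_pos: [543.5, -93.1, 77.6]
ee_rot: [-0.001, 0.988, -0.155, -0.006]
force: [-29.9, 6.4, 26.2]
grip_width: 0.367
grip_force: 44.2
```

Call:
{"fn": "jog_arm", "kwargs": {
  "series": "0 0 0 0 0 0 -1;0 0 0 0 0 0 -1;0 0 0 0 0 0 -1;0 0 0 0 0 0 -1;0 0 0 0 0 0 -1;0 0 0 0 0 0 -1"
}}

```text
time_s: 11.22
eef_pos: [543.5, -93.1, 77.5]
ee_rot: [-0.001, 0.988, -0.155, -0.006]
force: [-30.4, 5.4, 25.8]
grip_width: 0.366
grip_force: 44.2
```

Run:
```python
from h import *
np.set_printoptions(precision=1,suppress=True)
s=sense();print(s['eef_pos'],s['force'])
c=capture('scene');w=capture('wrist')
print([(m['point'],m['confidence']) for m in mark_of('plunger',c)+mark_of('plunger',w)])
a=cv2.resize(c['img'][150:222,180:270],(399,320),interpolation=cv2.INTER_CUBIC);b=cv2.resize(w['img'][100:260,160:360],(399,320),interpolation=cv2.INTER_CUBIC)
cv2.imwrite('pics/p1.png',np.hstack([a,b])[:,:,::-1])
```

```text
[543.5 -93.1  77.5] [-30.4   5.4  25.8]Traceback (most recent call last):
  File "<stdin>", line 5, in <module>
ValueError: it knows: bore_centre, housing, meter, multimeter, nest, plug, port_mouth, probe, probe_head, stand, stop, tray
```

Call:
{"fn": "jog_arm", "kwargs": {
  "series": "-0.004 0 0 0 0 0 -1;-0.008 0 0 0 0 0 -1;-0.008 0 0 0 0 0 -1;-0.008 0 0 0 0 0 0;-0.008 0 0 0 0 0 1;-0.008 0 0 0 0 0 1;-0.008 0 0 0 0 0 1;-0.008 0 0 0 0 0 1;-0.008 0 -0.1 0 0 0 1;-0.008 0 -0.2 0 0 0 1;-0.1 0 -0.35 0 0 0 1;-0.2 0 -0.5 0 0 0 1;-0.3 0 -0.5 0 0 0 1;-0.3 0 -0.5 0 0 0 1;-0.3 0 -0.5 0 0 0 1;-0.3 0 -0.5 0 0 0 1"
}}

```text
time_s: 13.32
eef_pos: [434.1, -57.9, 276.2]
ee_rot: [-0.0, 0.988, -0.155, -0.001]
force: [0.4, -0.1, -0.6]
grip_width: 1.002
grip_force: 0.0
```

Run:
```python
from h import *
np.set_printoptions(precision=1,suppress=True)
s=sense();print(s['eef_pos'],s['force'])
for k in range(4):
  w=capture('wrist');f=lambda l,z:[(np.round(m['point']),round(m['confidence'],2),atz(w,m['point'],z)) for m in mark_of(l,w)[:1]]
  print(f('port_mouth',114),f('stop',12),f('nest',0))
x,y=[int(v) for v in proj(w,(545,-95,60))][::-1];print(x,y)
cv2.imwrite('pics/p1.png',cv2.resize(w['img'][y-70:y+110,x-120:x+120][:,:,::-1],(800,600),interpolation=cv2.INTER_CUBIC))
```

```text
[434.1 -57.9 276.2] [ 0.4 -0.1 -0.6]
[(array([ 63., 260.]), 0.87, array([545., -95., 114.]))] [] [(array([122., 475.]), 0.58, array([ 387.6, -378. ,   -0. ]))]
[(array([ 63., 261.]), 0.97, array([544.4, -95.7, 114. ]))] [] []
[(array([ 64., 261.]), 0.98, array([543.8, -95.3, 114. ]))] [] []
[(array([ 64., 261.]), 0.77, array([543.5, -94.8, 114. ]))] [] []
260 70
```

View pics/p1.png

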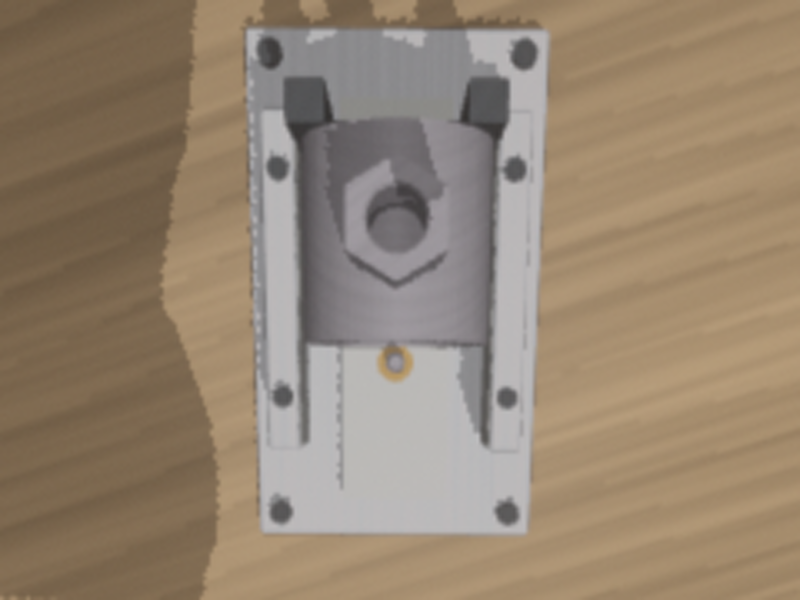

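The plunger stands up behind the meter at (395,360), and the meter's far end is against the fork uprights at (305,100) and (488,100). The port mouth is at (398,220). Next I'll look at the stand.

Call:
{"fn": "jog_arm", "kwargs": {
  "series": "-0.145 -0.87 -0.135 0 0 0 1;-0.145 -0.87 -0.135 0 0 0 1;-0.145 -0.87 -0.135 0 0 0 1;-0.145 -0.87 -0.135 0 0 0 1;-0.145 -0.87 -0.135 0 0 0 1;-0.145 -0.87 -0.135 0 0 0 1;-0.145 -0.87 -0.135 0 0 0 1;-0.145 -0.87 -0.135 0 0 0 1;-0.145 -0.87 -0.135 0 0 0 1;-0.145 -0.87 -0.135 0 0 0 1"
}}

```text
time_s: 15.38
eef_pos: [485.1, 290.6, 331.2]
ee_rot: [-0.0, 0.988, -0.156, 0.0]
force: [-0.4, -0.2, 0.2]
grip_width: 0.999
grip_force: 0.0
```

Run:
```python
from h import *
np.set_printoptions(precision=1,suppress=True)
s=sense();print(s['eef_pos'],s['force'],toolR(s)[:,0])
for k in range(2):
  w=capture('wrist')
  for l,z in(('probe_head',142),('plug',15),('probe',15),('stand',0)):
    print(l,[(np.round(m['point']),round(m['confidence'],2),atz(w,m['point'],z)) for m in mark_of(l,w)[:4]])
cv2.imwrite('pics/s1.png',cv2.resize(w['img'][:,:,::-1],(800,600),interpolation=cv2.INTER_CUBIC))
```

```text
[485.1 290.6 331.2] [-0.4 -0.2  0.2] [ 1.  -0.3  0. ]
probe_head [(array([162., 176.]), 0.86, array([525.3, 384.5, 142. ])), (array([223., 280.]), 0.81, array([410.8, 286.9, 142. ])), (array([116., 256.]), 0.62, array([547.4, 274.3, 142. ])), (array([ 22., 222.]), 0.62, array([651.9, 279.4, 142. ]))]
plug [(array([116., 324.]), 0.79, array([514.2, 172.1,  15. ]))]
probe [(array([150., 192.]), 0.86, array([528.3, 392.3,  15. ])), (array([107., 256.]), 0.82, array([560.4, 270.7,  15. ])), (array([ 48., 232.]), 0.8, array([653.6, 278.4,  15. ])), (array([198., 276.]), 0.71, array([406.7, 285.3,  15. ]))]
stand [(array([116., 290.]), 0.97, array([529.8, 222.8,   0. ]))]
probe_head [(array([ 21., 223.]), 0.81, array([652.3, 278.2, 142. ])), (array([112., 254.]), 0.73, array([551.5, 275.4, 142. ])), (array([163., 172.]), 0.71, array([526.3, 390.3, 142. ])), (array([223., 279.]), 0.64, array([410. , 287.8, 142. ]))]
plug [(array([114., 322.]), 0.8, array([516.8, 174.7,  15. ]))]
probe [(array([198., 274.]), 0.97, array([405.8, 288.4,  15. ])), (array([149., 195.]), 0.94, array([527.8, 388.6,  15. ])), (array([ 48., 229.]), 0.84, array([654.2, 283.7,  15. ])), (array([109., 259.]), 0.69, array([555.7, 268.6,  15. ]))]
stand [(array([111., 287.]), 0.91, array([538.8, 224.6,   0. ]))]
```

View pics/s1.png

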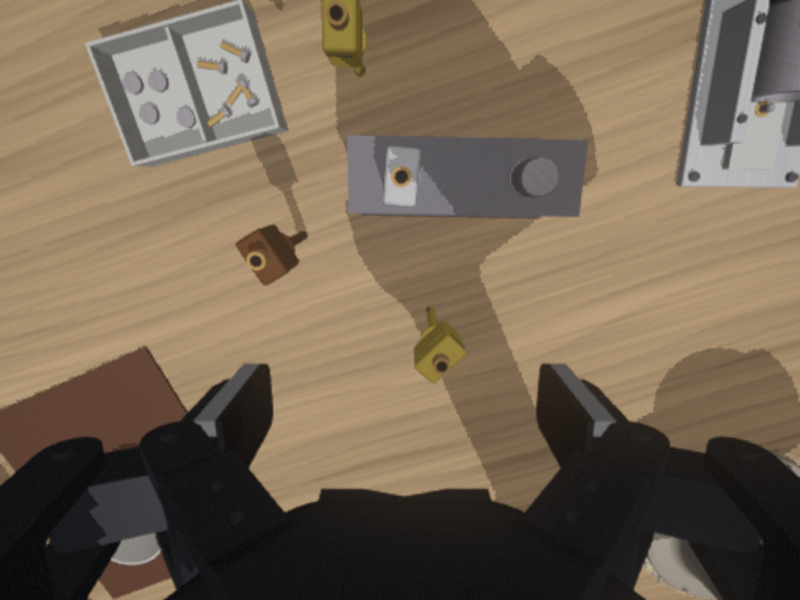

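The silver rectangular head is the probe, at (402,177) in the stand's left hole, with its long side roughly along the image vertical. The round plug is at (535,177). The yellow and brown look-alikes at (342,25), (440,350) and (265,255) stay alone.

```bash
cat > look.py <<'E'
from h import *
np.set_printoptions(precision=2,suppress=True)
s=sense();R=toolR(s);e=np.array(s['eef_pos']);print(e,s['force'])
w=capture('wrist')
x=[int(v) for v in proj(w,(547.5,272,165))][::-1]
hsv=cv2.cvtColor(w['img'],cv2.COLOR_RGB2HSV)
m=((hsv[...,2]>165)&(hsv[...,1]<40)).astype(np.uint8)
M=np.zeros_like(m);M[x[1]-40:x[1]+40,x[0]-30:x[0]+30]=1;m&=M
m=cv2.morphologyEx(m,cv2.MORPH_CLOSE,np.ones((7,7)))
n,l,st,ct=cv2.connectedComponentsWithStats(m)
k=1+np.argmax(st[1:,4]);print(st[k],ct[k])
r=cv2.minAreaRect(np.argwhere(l==k)[:,::-1].astype(np.float32))
P=np.array([atz(w,(v,u),165) for u,v in cv2.boxPoints(r)]);print(P)
d=[P[1]-P[0],P[2]-P[1]];print([np.linalg.norm(v) for v in d])
L=max(d,key=np.linalg.norm);tl=R.T@L;tl*=np.sign(tl[0])
c=P.mean(0);print('centre',c,'in tool',R.T@(c-e),'turn about tool z /(pi/2)',np.arctan2(tl[1],tl[0])/(np.pi/2))
E
python3 look.py
```

```text
[485.03 291.36 331.01] [-0.29 -0.18  0.38]
[247 108  20  24 272] [255.9  122.91]
[[537.47 290.93 165.  ]
 [557.61 280.71 165.  ]
 [548.28 261.33 165.  ]
 [527.91 271.21 165.  ]]
[np.float64(22.58485894628502), np.float64(21.507875613738523)]
centre [542.82 276.05 165.  ] in tool [ 59.69  -3.12 166.01] turn about tool z /(pi/2) 0.10056308837651348
```

```bash
cat > look2.py <<'E'
from h import *
import sys
np.set_printoptions(precision=2,suppress=True)
def rect(w,uv,z):
    s=sense();R=toolR(s);e=np.array(s['eef_pos'])
    P=np.array([atz(w,(v,u),z) for u,v in uv]);T=(P-e)@R
    print(T,'c',T.mean(0),'world',P.mean(0),'len',np.linalg.norm(T[0]-T[3]),'wid',np.linalg.norm(T[0]-T[1]))
    L=T[0]+T[1]-T[2]-T[3];print('turn',np.arctan2(L[1],L[0])/(np.pi/2))
E
python3 -c "
from look2 import *
w=capture('wrist')
rect(w,[(a*.64,b*.64) for a,b in[(389,147),(420,149),(416,207),(385,204)]],165)
r=w['img'][60:180,220:380];g=cv2.cvtColor(r,cv2.COLOR_RGB2HSV)
print(w['img'][95:132:3,240:275:3,0]); print(g[35:72:6,20:55:6,1])"
```

```text
[[ 86.7  -10.91 165.97]
 [ 85.37  10.38 165.97]
 [ 46.25   7.87 165.97]
 [ 48.36 -14.12 165.97]] c [ 66.67  -1.69 165.97] world [549.01 272.56 165.  ] len 38.46921446240911 wid 21.337799435495537
turn 0.046888336994152846
[[ 95  93  91 159 140 137 134 136 133 118  91  90]
 [ 94  92  93 175 152 141 142 141 142 135  90  90]
 [ 98  93  96 171 153 141 142 141 143 134  91  90]
 [106  92  97 144 142 141 141 144 144 130  91  90]
 [123  93  96 141 149 178 137 143 143 129 120  91]
 [126  94 108 158 178  53  50 133 140 124 125 119]
 [125 105 125 187 159  50  50 111 143 122 125 122]
 [126 123 138 189 182  97  84 181 187 121 124 126]
 [126 126 147 186 186 184 186 189 189 120 124 124]
 [125 124 152 187 189 189 190 189 189 127 124 124]
 [125 126 158 188 189 189 190 190 189 128 125 124]
 [125 125 161 187 187 190 189 190 186 124 124 124]
 [126 125 124 122 131 139 156 163 160 124 125 124]]
[[ 11   8   4   6   6  11]
 [ 10  11   3   4   4   6]
 [ 12   5  26 115   5  13]
 [ 10   4 119  20   9  12]
 [  8   5   3  73   3  12]
 [ 10   3   3   4   4  10]
 [ 12  12   8   5   5  12]]
```

Call:
{"fn": "jog_arm", "kwargs": {
  "series": "0.167 -0.004 0.1 0 0 0.047 1;0.167 -0.004 0.25 0 0 0.047 1;0.167 -0.004 0.32 0 0 0.047 1;0.167 -0.004 0.32 0 0 0.047 1;0.167 -0.004 0.32 0 0 0.047 1"
}}

```text
time_s: 16.6
eef_pos: [549.7, 272.8, 205.1]
ee_rot: [-0.001, 0.982, -0.191, 0.001]
force: [-0.9, -0.0, 0.5]
grip_width: 1.002
grip_force: 0.0
```

Run:
```python
from look2 import *
s=sense();print(s['eef_pos'])
w=capture('wrist');y,x=[int(v) for v in proj(w,(548.5,272,150))];print(x,y)
print([m['point'] for m in mark_of('probe_head',w)])
cv2.imwrite('pics/s2.png',cv2.resize(w['img'][y-60:y+60,x-80:x+80][:,:,::-1],(800,600),interpolation=cv2.INTER_CUBIC))
```

```text
[549.72 272.76 205.15]
261 203
[[69.7, 197.0], [202.8, 257.6]]
```

View pics/s2.png

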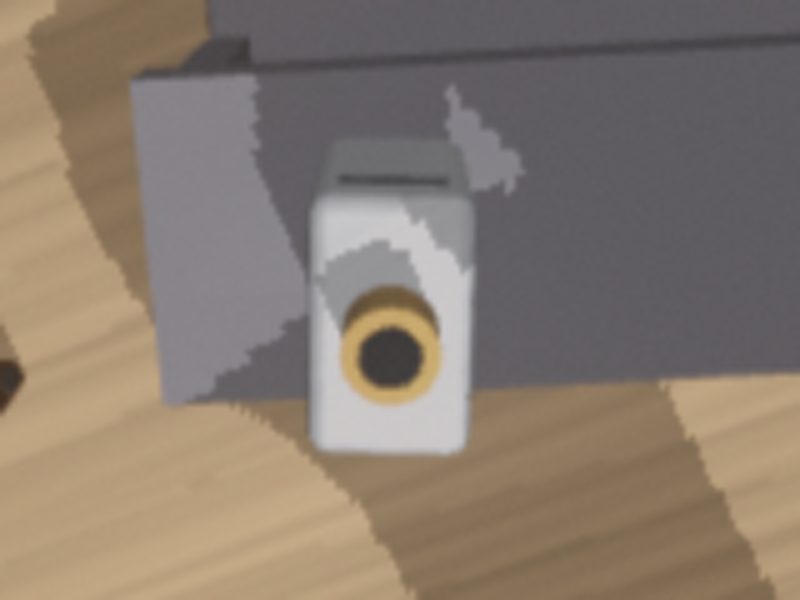

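The view shows the head's top face with corners (314,198), (473,196), (468,453) and (312,450), and the connector at (391,355). It is now aligned with the tool.

Run:
```python
from look2 import *
w=capture('wrist')
rect(w,[(181+a/5,143+b/5) for a,b in[(314,198),(473,196),(468,453),(312,450)]],165)
s=sense();p=atz(w,(143+355/5,181+391/5),176);print('conn',toolR(s).T@(p-s['eef_pos']),p)
```

```text
[[ 18.92 -11.24  39.98]
 [ 19.2   11.15  39.94]
 [-19.78  10.98  39.84]
 [-19.3  -12.08  39.89]] c [-0.24 -0.3  39.91] world [549.57 273.12 165.  ] len 38.2323146305517 wid 22.39928820300717
turn 0.008343637822872037
conn [-0.55 -0.42 28.91] [549.3  273.34 176.  ]
```

Call:
{"fn": "jog_arm", "kwargs": {
  "series": "0 0 0.12 0 0 0.008 1;0 0 0.2 0 0 0.008 1;0 0 0.228 0 0 0.008 1;0 0 0.228 0 0 0.008 1;0 0 0.228 0 0 0.008 0.2;0 0 0.228 0 0 0.008 -1;0 0 0.228 0 0 0.008 -1;0 0 0.228 0 0 0.008 -1;0 0 0.228 0 0 0.008 -1;0 0 0.228 0 0 0.008 -1;0 0 0.228 0 0 0.008 -1",
  "grip_force": 60
}}

```text
time_s: 18.12
eef_pos: [549.4, 272.5, 112.3]
ee_rot: [-0.0, 0.98, -0.198, 0.0]
force: [-1.6, -0.7, 5.5]
grip_width: 0.271
grip_force: 59.5
```

Call:
{"fn": "jog_arm", "kwargs": {
  "series": "0 0 -0.05 0 0 0 -1;0 0 -0.15 0 0 0 -1;0 0 -0.3 0 0 0 -1;0 0 -0.43 0 0 0 -1;0 0 -0.43 0 0 0 -1;0 0 -0.43 0 0 0 -1"
}}

```text
time_s: 18.88
eef_pos: [548.7, 272.3, 281.9]
ee_rot: [0.001, 0.98, -0.198, -0.001]
force: [-0.3, -0.7, -2.8]
grip_width: 0.276
grip_force: 59.2
```

Run:
```python
from look2 import *
s=sense();R=toolR(s);print(s['eef_pos'],R,s['force'],s['grip_width'])
d=(R.T@(np.array([543.7,-94,257])-s['eef_pos']))/400;print(d,(np.arctan2(R[1,0],R[0,0])+.312)/(np.pi/2))
c=capture('scene')
for l in('probe','probe_head'): print(l,[(m['point'],round(m['confidence'],2)) for m in mark_of(l,c)])
print(proj(c,np.array(s['eef_pos'])-[0,0,97]),proj(c,np.array(s['eef_pos'])+[0,0,30]))
```

```text
[548.66 272.27 281.93] [[ 0.92 -0.39 -0.  ]
 [-0.39 -0.92 -0.  ]
 [-0.    0.   -1.  ]] [-0.26 -0.69 -2.78] 0.27576046428014506
[0.34 0.85 0.06] -0.05461897690696548
probe [([177.9, 343.4], 0.75), ([225.2, 378.8], 0.7), ([251.1, 331.4], 0.61), ([192.8, 347.4], 0.57), ([195.9, 223.6], 0.33)]
probe_head [([219.5, 339.8], 0.84), ([160.4, 356.2], 0.68), ([138.9, 352.4], 0.59)]
(np.float64(174.4170239142733), np.float64(344.27393796154803)) (np.float64(135.23165354228485), np.float64(349.7752071710696))
```

Call:
{"fn": "jog_arm", "kwargs": {
  "series": "0.34 0.85 0.0 0 0 -0.055 -1;0.34 0.85 0.0 0 0 -0.055 -1;0.34 0.85 0.0 0 0 -0.055 -1;0.34 0.85 0.0 0 0 -0.055 -1;0.34 0.85 0 0 0 -0.055 -1;0.34 0.85 0 0 0 -0.055 -1;0.34 0.85 0.04 0 0 -0.055 -1;0.34 0.85 0.06 0 0 -0.055 -1;0.34 0.85 0.06 0 0 -0.055 -1;0.34 0.85 0.06 0 0 -0.055 -1"
}}

```text
time_s: 20.27
eef_pos: [543.0, -93.2, 260.2]
ee_rot: [0.0, 0.988, -0.155, 0.0]
force: [0.2, 0.5, -1.7]
grip_width: 0.274
grip_force: 59.9
```

Run:
```python
from look2 import *
s=sense();R=toolR(s);e=np.array(s['eef_pos']);print(e,R[:,0],R[:,2],s['force'],s['grip_width'])
w=capture('wrist');d=capture('scene');t=capture('top')
for n,c in(('w',w),('s',d),('t',t)):
  for l in('probe','probe_head','port_mouth'): print(n,l,[(m['point'],round(m['confidence'],2)) for m in mark_of(l,c)[:3]])
  print([np.round(proj(c,e+[0,0,z]),1) for z in(-97,30)],np.round(proj(c,(544,-94.5,114)),1))
a=cv2.resize(w['img'][130:250,200:320],(400,400),interpolation=cv2.INTER_CUBIC);b=cv2.resize(d['img'][110:210,180:280],(400,400),interpolation=cv2.INTER_CUBIC)
cv2.imwrite('pics/h1.png',np.hstack([a,b])[:,:,::-1])
```

```text
[542.98 -93.17 260.22] [ 0.95 -0.31  0.  ] [ 0. -0. -1.] [ 0.16  0.46 -1.75] 0.2742752531104687
w probe [([183.8, 258.3], 0.58)]
w probe_head [([255.1, 259.2], 0.57), ([49.0, 90.2], 0.26)]
w port_mouth [([176.0, 263.8], 0.64)]
[array([188.5, 259.4]), array([254.3, 260.2])] [175.9 260.1]
s probe [([248.9, 334.4], 0.8), ([161.3, 219.5], 0.73), ([223.5, 378.9], 0.69)]
s probe_head [([129.0, 221.0], 0.82), ([164.1, 354.4], 0.79), ([220.8, 337.1], 0.64)]
s port_mouth [([171.9, 221.4], 0.77)]
[array([160.5, 221.9]), array([123.5, 219.4])] [173.9 222.2]
t probe [([240.4, 173.8], 0.65), ([207.7, 145.5], 0.49), ([168.5, 174.0], 0.44)]
t probe_head [([165.1, 168.0], 0.62), ([244.0, 164.2], 0.49), ([206.8, 133.2], 0.47)]
t port_mouth [([197.3, 286.7], 0.59)]
[array([200. , 287.2]), array([198.2, 291.1])] [200.3 286.3]
```

View pics/h1.png

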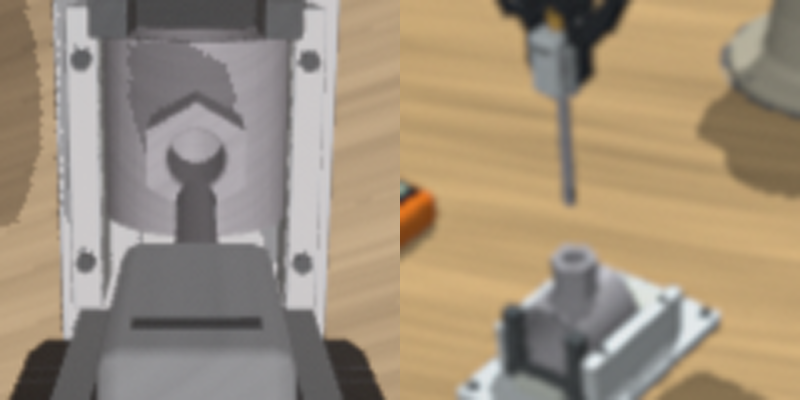

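Left half: the port mouth is centred at about (196,157) and the rod end at (196,195), so they line up sideways. Right half: the rod tip is at (569,203), above the port at (575,255). I'll refine this numerically.

Run:
```python
from look2 import *
s=sense();R=toolR(s);e=np.array(s['eef_pos']);print(e)
for k in range(5):
  w=capture('wrist')
  print([(m['point'],round(m['confidence'],2),(R.T@(atz(w,m['point'],114)-e))[:2]) for m in mark_of('port_mouth',w)[:1]],
   [(m['point'],(R.T@(atz(w,m['point'],e[2]-97.3)-e))[:2]) for m in mark_of('probe',w)[:1]])
g=w['img'].mean(2).astype(int)
print(g[160:198,244:276:2])
for x in(-1,0,1,2): print(x,[np.round(proj(w,e+R[:,0]*(x+dx)+[0,0,114-e[2]]),1) for dx in(9.5,0,-9.5)])
```

```text
[542.79 -93.72 259.79]
[([173.4, 262.8], 0.85, array([4.1 , 3.89]))] [([184.1, 260.1], array([3.96, 0.7 ]))]
[([174.5, 259.6], 0.63, array([2.89, 0.44]))] [([183.2, 256.9], array([ 4.8 , -2.22]))]
[([176.4, 261.2], 0.65, array([0.8 , 2.16]))] [([184.7, 260.1], array([3.39, 0.69]))]
[([174.1, 258.0], 0.76, array([ 3.33, -1.3 ]))] [([184.2, 260.0], array([3.86, 0.6 ]))]
[([174.9, 259.5], 0.71, array([2.45, 0.32]))] [([184.7, 256.8], array([ 3.39, -2.33]))]
[[111 114 115 115 102  90  91 115  97  97 112 119 119 135 157 156]
 [113 111 111 102  91  90 116 161 117  97  99 110 117 152 157 158]
 [113 108  94  89  92 115 161 172 154 116  97  96 105 151 159 159]
 [113 101  88  89 114 160 172 171 168 156 112  96  96 136 159 158]
 [105  90  88 103 158 171 172 170 171 173 148 102  95 102 155 159]
 [ 98  89 100 136 168 172 170 171 173 174 171 135 105  95 149 159]
 [ 96  99 137 166 173 172 170 173 174 175 172 168 135  98 132 159]
 [103 137 165 171 173 170 170 171 173 172 172 174 169 119 124 156]
 [136 161 171 173 169 168 166 162 166 168 173 175 173 156 122 156]
 [160 168 172 170 168 160 168 170 162 
[... 1494 characters left out ...]
161 157]
 [147 152 155 158 138  81  89  92  96  94 118 168 165 163 160 158]
 [148 151 154 158 139  83  89  91  96  94 118 168 165 162 160 161]
 [149 151 154 158 137  82  88  92  95  94 117 168 163 162 162 160]
 [150 152 154 157 135  82  89  93  95  94 114 166 164 164 163 159]
 [149 153 155 158 139  82  89  92  95  95 105 168 166 165 161 158]
 [147 151 157 160 142  83  88  93  95  94 104 170 166 163 160 160]]
-1 [array([169.4, 259.2]), array([178. , 259.2]), array([186.5, 259.2])]
0 [array([168.5, 259.2]), array([177.1, 259.2]), array([185.6, 259.2])]
1 [array([167.5, 259.2]), array([176.2, 259.2]), array([184.7, 259.2])]
2 [array([166.6, 259.2]), array([175.3, 259.2]), array([183.9, 259.2])]
```

Call:
{"fn": "jog_arm", "kwargs": {
  "series": "0 -0.001 0.05 0 0 0 -1;0 -0.001 0.1 0 0 0 -1;0 -0.001 0.1 0 0 0 -1;0 -0.001 0.1 0 0 0 -1;0 -0.001 0.1 0 0 0 -1"
}}

```text
time_s: 22.25
eef_pos: [543.3, -93.4, 220.7]
ee_rot: [0.0, 0.988, -0.155, 0.001]
force: [-0.2, -0.1, -2.7]
grip_width: 0.272
grip_force: 59.8
```

Run:
```python
from look2 import *
s=sense();R=toolR(s);e=np.array(s['eef_pos']);print(e,R[:,2],np.arctan2(R[1,0],R[0,0]))
w=capture('wrist')
g=w['img'].mean(2).astype(int)
a=np.round(proj(w,e+[0,0,114-e[2]])).astype(int);print(a)
print('cols',a[1]-15); print(g[a[0]-16:a[0]+14,a[1]-15:a[1]+16:2])
U,V=R[:,0],R[:,1];z=np.array([0,0,114-e[2]])
print([np.round(proj(w,e+z+v),1) for v in(U*0,U*9.5,-U*9.5,V*9.5,-V*9.5)])
z=np.array([0,0,-97.3]);print('rod',[np.round(proj(w,e+z+v),1) for v in(U*0,U*5,V*5,-V*5)])
```

```text
[543.25 -93.45 220.71] [ 0. -0. -1.] -0.3113267569311493
[186 259]
cols 244
[[ 99  86  86  87  90 105 122 124 162 152 114  95  93  93 135 157]
 [ 88  85  86  89 105 120 123 122 156 169 155 108  93  93 100 150]
 [ 86  87  90 104 119 124 123 122 133 172 171 145 101  92  92 137]
 [ 86  97 107 119 123 124 122 123 131 172 173 168 133 102  92 126]
 [ 89 131 130 122 124 123 121 123 130 171 172 169 168 133  95 121]
 [113 158 161 124 123 121 121 122 124 167 170 171 172 166 116 106]
 [157 165 168 124 120 120 120 123 128 162 170 172 173 171 155 116]
 [164 170 168 135 121 124 145 153 153 154 167 172 172 171 168 151]
 [169 171 169 163 130 163 169 169 164 157 153 170 172 170 166 164]
 [171 170 168 161 154 169 172 169 164 159 152 159 171 167 165 165]
 [170 168 168 154 163 168 172 170 164 158 154 144 167 166 165 167]
 [168 169 168 141 166 170 174 171 165 160 155 137 159 164 167 168]
 [168 170 160 112 166 171 174 171 165 160 156 108 142 166 168 169]
 [170 172 151  95 158 170 169 165 159 160 149  87 125 167 170 171]
 [172 172 140  88 129 169 138 120 119 152 122  79 114 167 171 171]
 [172 172 135  86  
[... 499 characters left out ...]
 158 171 173 171]
 [173 171 169 140  88  78  87  89  93  92 106 127 168 173 172 170]
 [172 170 167 153 103  81  87  91  92  92 108 151 173 172 172 171]
 [170 168 165 163 122  80  86  90  93  92 110 168 172 172 173 172]
 [169 165 165 167 141  80  87  90  93  91 104 172 172 173 173 169]
 [162 164 167 168 148  80  87  89  92  91 103 172 172 173 171 159]
 [152 162 168 171 146  81  87  89  93  92 104 172 173 171 163 157]
 [148 154 166 173 132  81  87  89  92  93 102 171 172 167 160 159]]
[array([186. , 259.3]), array([176.2, 259.3]), array([195.6, 259.3]), array([186. , 269.3]), array([186. , 249.3])]
rod [array([188.4, 259.3]), array([183.1, 259.3]), array([188.4, 264.8]), array([188.5, 253.9])]
```

Call:
{"fn": "jog_arm", "kwargs": {
  "series": "0.001 -0.001 0 0 0 0 -1;0.001 -0.001 0.01 0 0 0 -1;0.001 -0.001 0.03 0 0 0 -1;0.001 -0.001 0.05 0 0 0 -1;0.001 -0.001 0.07 0 0 0 -1;0.001 -0.001 0.09 0 0 0 -1;0.001 -0.001 0.11 0 0 0 -1;0.001 -0.001 0.13 0 0 0 -1;0.001 -0.001 0.15 0 0 0 -1;0.001 -0.001 0.165 0 0 0 -1;0.001 -0.001 0.175 0 0 0 -1;0.001 -0.001 0.18 0 0 0 -1;0.001 -0.001 0.18 0 0 0 -1;0.001 -0.001 0.18 0 0 0 -1;0.001 -0.001 0.18 0 0 0 -1"
}}

```text
time_s: 24.18
eef_pos: [543.5, -93.1, 147.9]
ee_rot: [0.0, 0.988, -0.155, 0.0]
force: [0.2, -0.1, -2.0]
grip_width: 0.276
grip_force: 59.8
```

Run:
```python
from look2 import *
s=sense();R=toolR(s);e=np.array(s['eef_pos']);print(e,R[:,2],np.arctan2(R[1,0],R[0,0]),s['force'],s['wrist_torque'],s['grip_width'],s['dq'])
for n in('scene','top'):
  c=capture(n)
  for l,z in(('probe_head',178-0),('port_mouth',114)): print(n,l,[(m['point'],round(m['confidence'],2)) for m in mark_of(l,c)[:3]])
  print(np.round(proj(c,e+[0,0,30]),1),np.round(proj(c,e+[0,0,114-e[2]]),1))
print(sense()['eef_pos'])
```

```text
[543.48 -93.09 147.95] [ 0. -0. -1.] -0.311372777025254 [ 0.18 -0.14 -2.03] [ 0.01  0.02 -0.  ] 0.27554669920690483 [-0.  0.  0. -0. -0.  0.]
scene probe_head [([220.4, 338.9], 0.9), ([190.6, 386.2], 0.84), ([158.9, 223.9], 0.63)]
scene port_mouth [([170.9, 220.8], 0.68)]
[156.6 221.6] [173.9 222.7]
top probe_head [([208.2, 133.1], 0.7), ([142.6, 234.4], 0.55), ([243.8, 164.5], 0.45)]
top port_mouth [([209.0, 204.5], 0.48), ([203.7, 285.1], 0.39)]
[199.6 287.6] [200.4 285.8]
[543.41 -93.08 147.81]
```

```bash
python3 -c "
from rig import *
print(finish_job())"
```

```text
the job is handed in; nothing more can be done
None
```

I handed the job in after about 24 s of the 64 s allowed. By my measurements the meter is against the stop with the plunger up, and the probe is held upright in the port with its tip at about the middle of the bore. The hand-in returned no verdict, so I don't know how it was judged.

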